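# Grip a bowl in the trimming chuck and bring the tool rest across

### The job

Get the upside-down bowl ready for trimming its foot: with a fingertip, push one of the three arms of the chuck's ring round anticlockwise (seen from above) until all three pads grip the bowl firmly and hold it centred, without squeezing hard enough to crack it. Also push the wooden tool rest round, anticlockwise, as far as it goes, so that it lies across above the bowl. Grip and lift nothing, do not touch the bowl itself with the robot, and leave the other things where they stand.

Things in the scene. Friction and masses are not known exactly. Their poses are not given: they have to be found in the camera images.
- chuck_centre (a point): Centre of the round aluminium chuck face (224 mm across, 59 mm above the table), at the height of its three low seat ribs (62 mm). The chuck is fixed on a plywood board 18 mm thick, itself fixed to the table. x, y, z are the board's axes (z up, turned up to 0.25 rad from the world's); the board reaches from -160 to +160 mm in x and -160 to +225 mm in y of this point.
- ring (a joint): Turn of the steel scroll ring under the chuck face (232 mm across, z 36 to 49 mm), rad, anticlockwise from above positive, 0 open, 1.9 at most; starts at 0 to 0.35 and stays where it is left. It drives the three jaws in together, 20 mm per rad; the pads all touch the bowl at about 1.25, and 1.42 to 1.6 is a good grip. A push at 138 mm takes 7 N, rising to about 12 N for a good grip.
- spoke_a (a point): Point to push on the first of three radial arms of the ring: on its axis, 138 mm from the chuck's centre, 42.5 mm above the table. The arm is a steel rod 11 mm thick, bare from 123 to 154 mm, with a black ball 21 mm thick at 165 mm; the board's top lies 18.5 mm below the rod's underside. At ring 0 it points along the board's +x and turns with the ring.
- spoke_b (a point): The same point on the second arm, 120 degrees anticlockwise from the first.
- spoke_c (a point): The same point on the third arm, 240 degrees anticlockwise from the first; when open it points to the board's -x, -y side (to the front right seen from the robot) and while closing it passes the board's -y side.
- bowl: Loose pale clay bowl, upside down on the chuck's ribs: rim down, 110 mm across, foot up, 70 mm across, 55 mm high. Its origin is the middle of the foot, which is its highest face (117 mm above the table); its own z points down. It starts up to 10 mm off the centre; the closing pads centre it.
- pad0: First of three upright posts with smooth white nylon sleeves (20 mm thick, z 60 to 90 mm), one on each jaw, in radial slots of the chuck face; this one 60 degrees anticlockwise from the board's +x. Its axis is 90 mm from the centre at ring 0. Each yields outward under load, 2.5 N per mm. Origin on its axis, at table height.
- pad1: The same post, at 180 degrees.
- pad2: The same post, at 300 degrees.
- rest (a joint): Turn of the tool rest about its upright post, rad, anticlockwise from above is positive: 0 is parked, pointing along the board's -x (towards the robot), 1.571 is at its stop, pointing along the board's -y across above the bowl. Starts between 0.05 and 0.45. Stays where it is left, friction 0.3 Nm.
- rest_push (a point): Point on the wooden bar of the tool rest, on its middle line, 95 mm from the post's axis, 137 mm above the table. The bar is 24 mm wide, reaches 210 mm from the axis and is 18 mm high (z 128 to 146 mm). The post's axis is at x -20, y +192 mm from the chuck's centre in the board's axes.
- rest_post (a point): Point on the upright axis that the tool rest turns about, at the height of its bar (137 mm above the table); the dark hub round it is 34 mm across.
- trim_tool: Bystander: wooden loop trimming tool, 164 mm long, 12 mm high, lying on the near left corner of the board. Origin under its middle.
- wood_rib: Bystander: wooden kidney rib 110 x 50 x 8 mm on the far left corner of the board.
- jar_near: Bystander: glaze jar, 50 mm across, 62 mm high, on the table just right of the board.
- tile: Bystander: small fired clay tile 75 x 45 x 8 mm, on the table right of the board.
- jar_a: Bystander: glaze jar, 50 mm across, 62 mm high, on the table left of the board.
- jar_b: Bystander: glaze jar, 50 mm across, 62 mm high, on the table left of the board.
- stamp: Bystander: fired clay stamp, 26 mm thick, 56 mm high, standing left of the board.
Not all that is in view belongs to the job. Leave any purple look-alike of the bowl alone.

How it is judged (in metres and radians):
At the end, for the whole second after the job is handed in: Each of the three pads presses on the bowl with more than 1 N, the bowl stands flat (within 3 degrees) within 4 mm of the chuck's centre, and the tool rest is within 0.1 rad of its stop (contact force between each of pad0, pad1, pad2 and bowl above 1 N and horizontal distance between bowl and chuck_centre below 0.004 m and angle between bowl's own z axis and vertical above 3.09 rad and value of joint rest above 1.47 rad and linear speed of bowl below 0.01 m/s); the robot touches nothing.
It fails at once if the bowl is squeezed with more than 30 N by a pad (contact force between any of pad0, pad1, pad2 and bowl above 30 N).
It fails at once if the robot touches the bowl (contact force between any of the fingers, the arm and bowl above 0.5 N).
It fails at once if the bowl is lifted off the chuck (height (world z) of bowl above 0.125 m).
It fails at once if another thing is pushed away or lifted (distance of any of trim_tool, wood_rib, jar_near, tile, jar_a, jar_b, stamp from where it was at the start of the episode above 0.015 m).
It also fails if it takes over 69 s, if anything falls off the work surface, if the arm or the gripper's body presses on something with over 40 N, if the wrist force passes 120 N, or if a joint passes its speed limit or range.

### The arm

A 6-joint arm with a two-finger parallel gripper is mounted at the origin on the work surface; the furniture and walls round the work are solid. World frame = base frame: x ahead of the robot, y to its left, z up, the work surface at z = 0. Lengths are in mm, angles in rad, forces in N, time in s.
With the tool pointing down it reaches from about 350 to 975 mm from the base axis. Payload 7.1 kg.
Tool frame: the origin (TCP) lies midway between the tips of the shut fingers; the grasp point (between the pads) lies 19 mm behind it (ctrl.grip_depth is the distance from the TCP to the grasp point, in mm); z points along the fingers, y is the line along which they close (so a half turn about z gives the same grasp; the last joint's range is limited). The gripper opens to 88 mm and grips with 3 to 60 N. Pads are 20 mm wide; open, the fingers measure 115 mm over their backs; the gripper's body (75 mm by 178 mm) begins 61 mm behind the grasp point.
Start: joints at [1.103, 0.423, 1.63, -0, 1.089, -0.019], TCP at [271.145, 563.103, 222.675] pointing down, gripper open.
Joint ranges: [-3, 3], [-0.9, 2.11], [0.09, 2.58], [-1.31, 4.45], [0.11, 2.69], [-2.54, 2.54]. Speed limits (rad/s): [2.39, 2.39, 3.01, 3.14, 3.14, 3.14].

### API

Orientations are given as a rotation vector (axis times angle).
In Python, from workcell import get_obs, vision, ctrl gives the robot as it stands.
- The arm moves only by the tool step_arm, never from a script. Its argument "plan" is a list of rows, each a list of 7 numbers: the opening, from -1 (shut) to 1 (fully open), then the shift along the tool's x, y, z as a fraction of full scale, then the turn, a rotation vector about the tool's x, y, z as a fraction of full scale. In form: [[fingers, dx, dy, dz, wx, wy, wz], ...]. A call has 1 to 20 rows; each row shifts and turns the commanded pose from where the row before left it, along the tool's axes as they then stand; what a row does not reach is not made up. Full scale, the value 1, is 50 mm for a shift and 0.12 rad for a turn. A row lasts 1/8 s, in which the tool goes at most 62.5 mm and 10.7 degrees, less where a joint would pass 70% of its speed; a pose out of reach is approached as far as the arm can. A call with a number of a shift or a turn outside -1 to 1 is refused whole. A call with a gripper value outside its range is refused whole. The fingers move at their own pace and stop on an object; the grip force is fixed at half the most. Time passes only in rows, so rows that do not move let the fingers close. It gives the time, the measured TCP pose, the force, the opening and the grip force at its end, in the units of the state.
- get_obs(): the state, without advancing time (a new reading comes with each control period).
- vision.get_image(name): name is "scene" or "top"; returns a dict with "pixels" (480x640x3 uint8, red, green, blue), "depth" (480x640 float32, mm along the optical axis (not along the pixel's ray), 0 where there is no reading), "fx", "fy", "cx", "cy" (pixels), "k1" (the pictures are not rectified: a ray, as slopes to the right and down, at radius r is drawn at 1 + k1 r^2 times it, then the intrinsics apply), "T" (4x4, takes a point from camera to world coordinates). Camera axes: x right, y down, z forward; pixel columns grow to the right and rows downward; lengths in mm; the calibration is good to about 2 mm. A picture is of the moment at which its call begins.
- ctrl.close_job(): hands the job in; it is judged then, once.
The state is a dict: "t": time; "qpos": joint angles; "qvel": joint speeds; "joint_torque": joint torques, N m; "ee_pos": TCP position; "orientation": TCP orientation; "ft_force": force on the tool from outside, world axes, zero at the start; "moment": the same for the moment, N m; "width": finger opening in mm; "grasp_force": force on a finger pad.
Only numpy, scipy, OpenCV 4.12 (cv2) and the standard library are available. Lean on these libraries where they do the work, as an engineer would, in place of code of your own. Each camera call takes 0.05 s, during which the arm holds its last target. There are 200 camera calls.

## Working session

There is one attempt and no reset: what is moved stays moved. The work goes in short steps, Python scripts to look and compute and a tool call to move; the robot and the scene stay as the last step left them, time stands still between calls to the robot, and variables do not carry over. Pictures are saved under pics/ and viewed, at most 10 in all, crops included, and the job is handed in when it is done.

Besides the shell and the picture viewer there is one more tool, called after "Emit:" by a JSON object that holds its "api" and its "payload", one argument or row to a line. step_arm: Moves the arm, as the interface text tells. Its arguments: {"type":"object","properties":{"plan":{"type":"array","items":{"type":"array","items":{"type":"number","minimum":-1,"maximum":1}}}},"required":["plan"]}

```bash
ls; mkdir -p pics
cat > h.py <<'E'
import numpy as np, cv2
from workcell import get_obs, vision, ctrl
def grab(n,f):
    im=vision.get_image(n); cv2.imwrite('pics/'+f,im['pixels'][:,:,::-1]); np.save(f'{n}.npy',im,allow_pickle=True); return im
def load(n): return np.load(f'{n}.npy',allow_pickle=True).item()
def K(im): return np.array([[im['fx'],0,im['cx']],[0,im['fy'],im['cy']],[0,0,1.]]),np.array([im['k1'],0,0,0,0.])
def ray(im,uv):
    k,d=K(im); p=cv2.undistortPoints(np.array(uv,float).reshape(-1,1,2),k,d)[:,0]
    return np.c_[p,np.ones(len(p))]
def onplane(im,uv,z):
    T=im['T']; r=ray(im,uv)@T[:3,:3].T; o=T[:3,3]
    return o+r*((z-o[2])/r[:,2])[:,None]
def depthpt(im,uv):
    r=ray(im,uv); uv=np.array(uv).reshape(-1,2).astype(int); d=im['depth'][uv[:,1],uv[:,0]]
    return (r*d[:,None])@im['T'][:3,:3].T+im['T'][:3,3]
def proj(im,P):
    T=np.linalg.inv(im['T']); k,d=K(im); r,_=cv2.Rodrigues(T[:3,:3])
    return cv2.projectPoints(np.array(P,float).reshape(-1,1,3),r,T[:3,3],k,d)[0][:,0]
E
python3 - <<'E'
from h import *
for n in('scene','top'):
    im=grab(n,n+'0.png'); print(n,im['T'].round(3).tolist(),im['fx'],im['k1'])
o=get_obs(); print(o)
E
```

```text
pics
scene [[0.755, -0.464, 0.463, -91.748], [-0.655, -0.545, 0.523, -534.327], [0.01, -0.698, -0.716, 995.096], [0.0, 0.0, 0.0, 1.0]] 478.7011678716214 -0.020623296092708916
top [[0.012, -0.986, 0.166, 292.685], [-1.0, -0.01, 0.009, 107.136], [-0.007, -0.166, -0.986, 1428.825], [0.0, 0.0, 0.0, 1.0]] 618.8123123298436 0.013148572172172197
{'t': 0.1, 'qpos': array([ 1.10300740e+00,  4.23764157e-01,  1.63061101e+00, -1.23026961e-05,
        1.08863511e+00, -1.90131975e-02]), 'qvel': array([-0.00034048, -0.00268684, -0.00390011, -0.00023379,  0.00076815,
        0.00059457]), 'joint_torque': array([ 6.10293628e-04, -5.45610738e+01, -2.74325126e+01,  6.45267265e-02,
        1.89520034e-02, -2.86061538e-05]), 'ee_pos': array([270.91888113, 562.65737476, 221.98061911]), 'orientation': array([-6.98951985e-01, -3.06251297e+00,  2.16506712e-03]), 'ft_force': array([ 0.16221809, -0.23657842, -0.09035808]), 'moment': array([ 0.01810836,  0.05264015, -0.02893114]), 'grasp_force': 0.0, 'width': 87.43402685637403}
```

View pics/scene0.png

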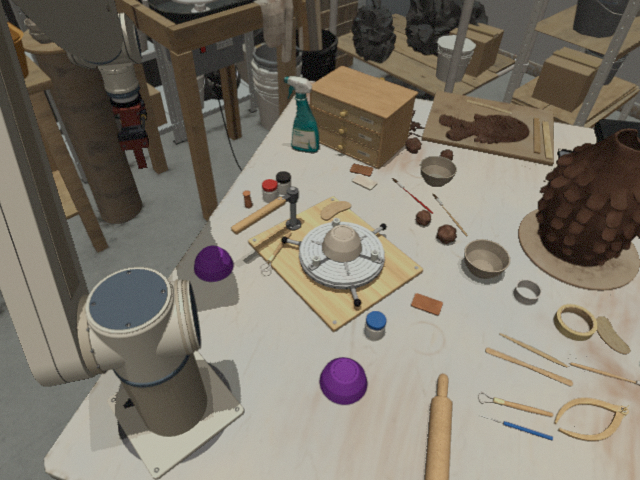

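View pics/top0.png

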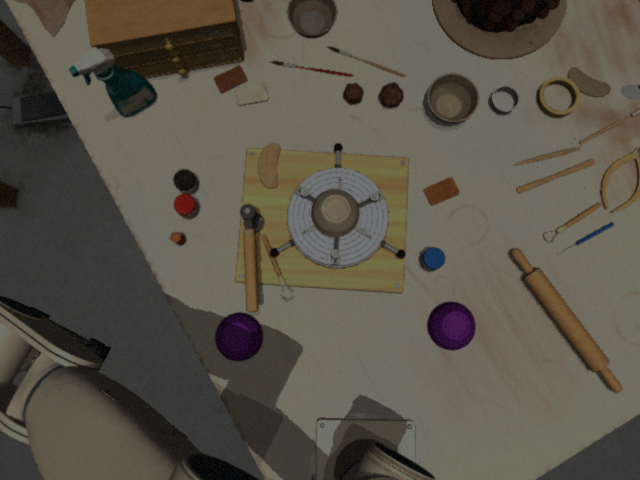

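The top view shows the chuck at about (338,217), arm balls at (338,148), (273,253) and (401,253), the rest hub at (250,213) with its bar running down to (252,310), and jar_near at (432,259). In the scene view the chuck is at (342,252) and the bar runs from (292,200) to (235,228).

Run:
```python
from h import *
def blob(im,mask,uv,R):
    m=np.zeros_like(mask); cv2.circle(m,tuple(int(v) for v in uv),R,1,-1)
    n,l,s,c=cv2.connectedComponentsWithStats((mask&m).astype(np.uint8))
    i=1+np.argmax(s[1:,4]); return c[i],s[i,4]
top=load('top'); sc=load('scene')
B={}
for n,im,us in(('top',top,[(338,148),(273,253),(401,253)]),('scene',sc,[(383,228),(286,241),(356,299)])):
    g=im['pixels'].max(2)
    mask=(g<60).astype(np.uint8)
    r=[blob(im,mask,u,9) for u in us]
    uv=np.array([x[0] for x in r]); P=onplane(im,uv,42.5); B[n]=P
    print(n,[x[1] for x in r],uv.round(1).tolist()); print(P.round(1).tolist(),'c',P.mean(0).round(1))
    c=P.mean(0); d=P-c; print('r',np.hypot(d[:,0],d[:,1]).round(1),'ang',(np.arctan2(d[:,1],d[:,0])-np.array([0,2.0944,-2.0944])).round(3))
# board corners in top: yellow mask
hsv=cv2.cvtColor(top['pixels'],cv2.COLOR_RGB2HSV)
m=cv2.inRange(hsv,(15,70,90),(35,255,255)); m[:140]=0;m[300:]=0;m[:,:225]=0;m[:,420:]=0
m=cv2.morphologyEx(m,cv2.MORPH_OPEN,np.ones((3,3)))
def fit(pts):
    P=onplane(top,pts,18); vx,vy,x,y=cv2.fitLine(P[:,:2].astype(np.float32),cv2.DIST_HUBER,0,.1,.1).ravel(); return vx,vy,x,y
R=[(x.max(),y) for y in range(170,280,4) if len(x:=np.where(m[y])[0])]
T=[(x,y.min()) for x in list(range(290,325,4))+list(range(350,395,4)) if len(y:=np.where(m[:,x])[0])]
Bm=[(x,y.max()) for x in range(300,395,4) if len(y:=np.where(m[:,x])[0])]
for n,p in(('R',R),('T',T),('B',Bm)):
    f=fit(p); print(n,np.round(f,3),'ang',round(float(np.arctan2(f[1],f[0])),3))
# triangulated heights: bar tip, jar
for n,uvt in(('bar mid',(251,280)),('bar tip',(252,306)),('hub',(250,212)),('bowl',(337,207)),('jar',(432,258)),('purple',(240,337))):
    print(n,depthpt(top,[uvt]).round(1))
```

```text
top [np.int32(60), np.int32(68), np.int32(62)] [[337.4, 147.2], [273.7, 252.3], [400.2, 253.6]]
[[722.1, 68.1, 42.5], [474.4, 210.5, 42.5], [474.6, -75.0, 42.5]] c [557.   67.9  42.5]
r [165.1 164.8 164.9] ang [0.001 0.001 0.   ]
scene [np.int32(19), np.int32(28), np.int32(42)] [[383.4, 226.1], [284.1, 239.7], [356.9, 302.4]]
[[723.6, 65.7, 42.5], [472.3, 207.7, 42.5], [473.2, -77.5, 42.5]] c [556.4  65.3  42.5]
r [167.2 165.4 165.3] ang [ 0.002  0.01  -0.004]
R [ 9.99000e-01 -5.30000e-02  5.56872e+02 -9.13570e+01] ang -0.053
T [5.20000e-02 9.99000e-01 7.14648e+02 5.73870e+01] ang 1.519
B [5.3000e-02 9.9900e-01 3.9694e+02 4.4142e+01] ang 1.518
bar mid [[402.3 248.4 147.7]]
bar tip [[349.  245.2 144.1]]
hub [[544.5 253.8 154.5]]
bowl [[564.5  70.2 118.8]]
jar [[ 463.  -142.8   61.4]]
purple [[285.2 279.5  52. ]]
```

```bash
cat >> h.py <<'E'
from scipy.spatial.transform import Rotation as Ro
def go(p,yaw,C=None):
    o=get_obs(); R=Ro.from_rotvec(o['orientation']).as_matrix(); y=np.arctan2(R[1,1],R[0,1])
    d=R.T@(np.array(p)-o['ee_pos']); w=-((yaw-y+np.pi)%(2*np.pi)-np.pi)
    print('t',round(o['t'],2),'pos',o['ee_pos'].round(1),'yaw',round(y,3),'tilt z',R[:,2].round(3),'F',o['ft_force'].round(1))
    print('shift/50',(d/50).round(2),'wz/.12',round(w/.12,2))
E
python3 - <<'E'
from h import *
go((464.4,-39,222),-.524)
top=load('top');hsv=cv2.cvtColor(top['pixels'],cv2.COLOR_RGB2HSV)
m=cv2.inRange(hsv,(8,70,60),(28,255,255)); m[:228]=0;m[318:]=0;m[:,:236]=0;m[:,262:]=0
D=depthpt(top,[(x,y) for y in range(480) for x in range(640)])[:,2].reshape(480,640)
m=((m>0)&(D>120)&(D<170)).astype(np.uint8); ys,xs=np.where(m); P=onplane(top,np.c_[xs,ys],146)
f=cv2.fitLine(P[:,:2].astype(np.float32),cv2.DIST_HUBER,0,.1,.1).ravel(); print(len(xs),f,P[:,0].min(),P[:,0].max())
E
```

```text
t 0.1 pos [270.9 562.7 222. ] yaw 1.122 tilt z [-0.001 -0.001 -1.   ] F [ 0.2 -0.2 -0.1]
shift/50 [-8.71 -9.16  0.01] wz/.12 13.72
914 [9.9731988e-01 7.3164612e-02 4.2249127e+02 2.5099071e+02] 338.5828664893632 511.87412806465727
```

Emit:
{"api": "step_arm", "payload": {
  "plan": [
    [-1, 0, 0, 0, 0, 0, 1],
    [-1, 0, 0, 0, 0, 0, 1],
    [-1, 0, 0, 0, 0, 0, 1],
    [-1, 0, 0, 0, 0, 0, 1],
    [-1, 0, 0, 0, 0, 0, 1],
    [-1, 0, 0, 0, 0, 0, 1],
    [-1, 0, 0, 0, 0, 0, 1],
    [-1, 0, 0, 0, 0, 0, 1],
    [-1, 0, 0, 0, 0, 0, 1],
    [-1, 0, 0, 0, 0, 0, 1],
    [-1, 0, 0, 0, 0, 0, 1],
    [-1, 0, 0, 0, 0, 0, 1],
    [-1, 0, 0, 0, 0, 0, 1],
    [-1, 0, 0, 0, 0, 0, 0.72],
    [-1, 0, 0, 0, 0, 0, 0]
  ]
}}

```text
t: 1.98
ee_pos: [271.0, 562.9, 222.3]
orientation: [2.72, 1.571, -0.001]
ft_force: [-1.0, 0.4, -0.3]
width: 0.7
grasp_force: 0.0
```

Run:
```python
from h import *
go((464.4,-39,222),-.524)
```

```text
t 1.98 pos [271.  562.9 222.3] yaw -0.524 tilt z [-0.    -0.001 -1.   ] F [-1.   0.4 -0.3]
shift/50 [-8.49  9.37  0.01] wz/.12 0.0
```

Emit:
{"api": "step_arm", "payload": {
  "plan": [
    [-1, -0.5, 0.55, 0, 0, 0, 0],
    [-1, -0.5, 0.55, 0, 0, 0, 0],
    [-1, -0.5, 0.55, 0, 0, 0, 0],
    [-1, -0.5, 0.55, 0, 0, 0, 0],
    [-1, -0.5, 0.55, 0, 0, 0, 0],
    [-1, -0.5, 0.55, 0, 0, 0, 0],
    [-1, -0.5, 0.55, 0, 0, 0, 0],
    [-1, -0.5, 0.55, 0, 0, 0, 0],
    [-1, -0.5, 0.55, 0, 0, 0, 0],
    [-1, -0.5, 0.55, 0, 0, 0, 0],
    [-1, -0.5, 0.55, 0, 0, 0, 0],
    [-1, -0.5, 0.55, 0, 0, 0, 0],
    [-1, -0.5, 0.55, 0, 0, 0, 0],
    [-1, -0.5, 0.55, 0, 0, 0, 0],
    [-1, -0.5, 0.55, 0, 0, 0, 0],
    [-1, -0.5, 0.55, 0, 0, 0, 0],
    [-1, -0.49, 0.57, 0, 0, 0, 0],
    [-1, 0, 0, 0, 0, 0, 0],
    [-1, 0, 0, 0, 0, 0, 0]
  ]
}}

```text
t: 4.35
ee_pos: [463.6, -38.6, 222.5]
orientation: [-2.72, -1.57, 0.001]
ft_force: [0.0, 1.0, 0.4]
width: 0.4
grasp_force: 0.0
```

Run:
```python
from h import *
go((464.4,-39,32),-.524)
```

```text
t 4.35 pos [463.6 -38.6 222.5] yaw -0.524 tilt z [-0.001  0.    -1.   ] F [0.  1.  0.4]
shift/50 [0.   0.02 3.81] wz/.12 0.0
```

Emit:
{"api": "step_arm", "payload": {
  "plan": [
    [-1, 0, 0, 0.5, 0, 0, 0],
    [-1, 0, 0, 0.5, 0, 0, 0],
    [-1, 0, 0, 0.5, 0, 0, 0],
    [-1, 0, 0, 0.5, 0, 0, 0],
    [-1, 0, 0, 0.5, 0, 0, 0],
    [-1, 0, 0, 0.5, 0, 0, 0],
    [-1, 0, 0, 0.3, 0, 0, 0],
    [-1, 0, 0, 0.3, 0, 0, 0],
    [-1, 0, 0, 0.2, 0, 0, 0],
    [-1, 0, 0, 0, 0, 0, 0],
    [-1, 0, 0, 0, 0, 0, 0]
  ]
}}

```text
t: 5.72
ee_pos: [464.5, -39.0, 33.0]
orientation: [2.721, 1.569, 0.001]
ft_force: [0.0, 0.2, -0.3]
width: 0.4
grasp_force: 0.0
```

Run:
```python
from h import *
go((464.4,-39,32),-.524)
grab('scene','scene1.png');im=load('scene');cv2.imwrite('pics/s1.png',cv2.resize(im['pixels'][180:340,220:440,::-1],None,fx=3.5,fy=3.5))
```

```text
t 5.72 pos [464.5 -39.   33. ] yaw -0.525 tilt z [ 0.001 -0.    -1.   ] F [ 0.   0.2 -0.3]
shift/50 [-0.   -0.    0.02] wz/.12 -0.0
```

View pics/s1.png

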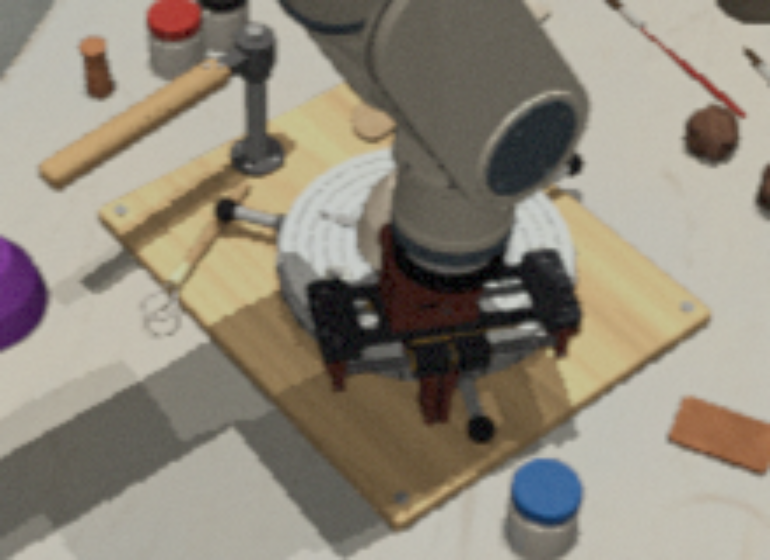

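The fingers at crop (435,400) stand just behind arm c, whose ball is at (481,428). The way round is free, and the jar at (545,500) is well outside it.

Emit:
{"api": "step_arm", "payload": {
  "plan": [
    [-1, 0, 0.08, 0, 0, 0, 0],
    [-1, 0, 0.08, 0, 0, 0, 0],
    [-1, -0.018, 0.166, 0, 0, 0, -0.5],
    [-1, -0.018, 0.166, 0, 0, 0, -0.5],
    [-1, -0.018, 0.166, 0, 0, 0, -0.5],
    [-1, -0.018, 0.166, 0, 0, 0, -0.5],
    [-1, -0.018, 0.166, 0, 0, 0, -0.5],
    [-1, -0.018, 0.166, 0, 0, 0, -0.5],
    [-1, 0, 0, 0, 0, 0, 0]
  ]
}}

```text
t: 6.9
ee_pos: [514.3, -66.1, 32.5]
orientation: [-2.396, -2.03, 0.002]
ft_force: [-3.8, -0.0, 2.4]
width: 0.5
grasp_force: 1.8
```

```bash
cat >> h.py <<'E'
C=np.array([556.8,67.,0])
def st(th,tan=-19,z=33,r=138):
    er=np.array([np.cos(th),np.sin(th),0]);et=np.array([-er[1],er[0],0])
    o=get_obs();d=o['ee_pos']-C; R=Ro.from_rotvec(o['orientation']).as_matrix();y=np.arctan2(R[1,1],R[0,1]);e=y-np.pi/2
    print('rad/tan now',(d[0]*np.cos(e)+d[1]*np.sin(e)).round(1),(-d[0]*np.sin(e)+d[1]*np.cos(e)).round(1),'theta',e.round(3))
    go(C+er*r+et*tan+[0,0,z],th+np.pi/2)
E
python3 - <<'E'
from h import *
st(-2.0944+.36)
top=grab('top','top1.png')
m=np.zeros((480,640),np.uint8)
for u in [(338,148),(401,253),(273,253)]:
    pass
g=(top['pixels'].max(2)<60).astype(np.uint8)
for k in range(3):
    a=-2.0944+.36+k*2.0944; print(proj(top,C+[165*np.cos(a),165*np.sin(a),42.5]).round(0))
E
```

```text
rad/tan now 138.3 -20.1 theta -1.736
t 6.9 pos [514.3 -66.1  32.5] yaw -0.165 tilt z [-0.002  0.    -1.   ] F [-3.8 -0.   2.4]
shift/50 [ 0.01  0.02 -0.01] wz/.12 -0.01
[[409. 229.]]
[[313. 152.]]
[[291. 272.]]
```

Emit:
{"api": "step_arm", "payload": {
  "plan": [
    [-1, -0.018, 0.166, 0, 0, 0, -0.5],
    [-1, -0.018, 0.166, 0, 0, 0, -0.5],
    [-1, -0.018, 0.166, 0, 0, 0, -0.5],
    [-1, -0.018, 0.166, 0, 0, 0, -0.5],
    [-1, -0.018, 0.166, 0, 0, 0, -0.5],
    [-1, -0.018, 0.166, 0, 0, 0, -0.5],
    [-1, -0.018, 0.166, 0, 0, 0, -0.5],
    [-1, -0.018, 0.166, 0, 0, 0, -0.5],
    [-1, 0, 0, 0, 0, 0, 0]
  ]
}}

```text
t: 8.07
ee_pos: [580.9, -70.4, 32.4]
orientation: [-1.846, -2.542, 0.001]
ft_force: [-2.9, -1.9, -0.5]
width: 0.7
grasp_force: 1.6
```

Run:
```python
from h import *
st(-2.0944+.84)
top=grab('top','top2.png')
for im,n in((top,'top'),(grab('scene','scene2.png'),'scene')):
  g=(im['pixels'].max(2)<60).astype(np.uint8)
  for k in (0,1,2):
    a=-2.0944+.84+k*2.0944; u=proj(im,C+[165*np.cos(a),165*np.sin(a),42.5])[0]
    x,y=u.astype(int); ys,xs=np.where(g[y-9:y+10,x-9:x+10]); 
    if len(xs)<15: print(n,k,'no');continue
    p=onplane(im,[(xs.mean()+x-9,ys.mean()+y-9)],42.5)[0]-C; print(n,k,len(xs),'r',np.hypot(p[0],p[1]).round(1),'ring',(((np.arctan2(p[1],p[0])-k*2.0944+2.0944+np.pi)%(2*np.pi)-np.pi)+.053).round(3))
```

```text
rad/tan now 138.1 -19.6 theta -1.256
t 8.07 pos [580.9 -70.4  32.4] yaw 0.315 tilt z [-0.001 -0.    -1.   ] F [-2.9 -1.9 -0.5]
shift/50 [ 0.    0.02 -0.01] wz/.12 -0.01
top 0 214 r 165.4 ring 0.877
top 1 56 r 166.1 ring 0.861
top 2 no
scene 0 104 r 152.3 ring 0.91
scene 1 no
scene 2 37 r 165.7 ring 0.875
```

Emit:
{"api": "step_arm", "payload": {
  "plan": [
    [-1, -0.018, 0.166, 0, 0, 0, -0.5],
    [-1, -0.018, 0.166, 0, 0, 0, -0.5],
    [-1, -0.018, 0.166, 0, 0, 0, -0.5],
    [-1, -0.018, 0.166, 0, 0, 0, -0.5],
    [-1, -0.018, 0.166, 0, 0, 0, -0.5],
    [-1, -0.018, 0.166, 0, 0, 0, -0.5],
    [-1, -0.018, 0.166, 0, 0, 0, -0.5],
    [-1, -0.012, 0.11, 0, 0, 0, -0.33],
    [-1, 0, 0, 0, 0, 0, 0]
  ]
}}

```text
t: 9.3
ee_pos: [638.8, -45.2, 32.4]
orientation: [-1.217, -2.895, 0.001]
ft_force: [-2.9, -3.0, -0.7]
width: 0.5
grasp_force: 2.2
```

```bash
cat >> h.py <<'E'
def ring(th,tag):
 for n in('top','scene'):
  im=grab(n,n+tag+'.png')
  g=(im['pixels'].max(2)<60).astype(np.uint8)
  for k in (0,1,2):
    a=-2.0944+th+k*2.0944; u=proj(im,C+[165*np.cos(a),165*np.sin(a),42.5])[0]
    x,y=u.astype(int); ys,xs=np.where(g[y-9:y+10,x-9:x+10]); 
    if len(xs)<15: print(n,k,'no');continue
    p=onplane(im,[(xs.mean()+x-9,ys.mean()+y-9)],42.5)[0]-C; print(n,k,len(xs),'r',np.hypot(p[0],p[1]).round(1),'ring',(((np.arctan2(p[1],p[0])-k*2.0944+2.0944+np.pi)%(2*np.pi)-np.pi)+.053).round(3))
E
python3 - <<'E'
from h import *
st(-2.0944+1.30);ring(1.30,'3')
E
```

```text
rad/tan now 137.5 -19.9 theta -0.796
t 9.3 pos [638.8 -45.2  32.4] yaw 0.775 tilt z [-0.001 -0.    -1.   ] F [-2.9 -3.  -0.7]
shift/50 [-0.01  0.02 -0.01] wz/.12 -0.01
top 0 129 r 163.9 ring 1.35
top 1 60 r 165.3 ring 1.319
top 2 no
scene 0 336 r 163.4 ring 1.36
scene 1 no
scene 2 41 r 166.4 ring 1.334
```

Emit:
{"api": "step_arm", "payload": {
  "plan": [
    [-1, -0.012, 0.11, 0, 0, 0, -0.33],
    [-1, -0.012, 0.11, 0, 0, 0, -0.33],
    [-1, -0.012, 0.11, 0, 0, 0, -0.33],
    [-1, -0.012, 0.11, 0, 0, 0, -0.33],
    [-1, -0.01, 0.09, 0, 0, 0, -0.25],
    [-1, 0, 0, 0, 0, 0, 0],
    [-1, 0, 0, 0, 0, 0, 0]
  ]
}}

```text
t: 10.28
ee_pos: [658.0, -28.0, 32.4]
orientation: [-0.94, -2.996, 0.002]
ft_force: [-5.1, -7.6, -0.0]
width: 0.4
grasp_force: 4.2
```

Run:
```python
from h import *
st(-2.0944+1.48);ring(1.48,'4')
```

```text
rad/tan now 137.3 -20.2 theta -0.608
t 10.28 pos [658.  -28.   32.4] yaw 0.963 tilt z [-0.002 -0.001 -1.   ] F [-5.1 -7.6 -0. ]
shift/50 [-0.01  0.01 -0.01] wz/.12 0.06
top 0 117 r 164.1 ring 1.538
top 1 91 r 171.0 ring 1.545
top 2 43 r 158.7 ring 1.446
scene 0 353 r 163.7 ring 1.543
scene 1 30 r 166.9 ring 1.575
scene 2 43 r 166.2 ring 1.518
```

Emit:
{"api": "step_arm", "payload": {
  "plan": [
    [-1, -0.02, -0.1, 0, 0, 0, 0],
    [-1, -0.02, -0.2, 0, 0, 0, 0],
    [-1, 0, -0.1, 0, 0, 0, 0],
    [-1, 0, 0, -0.3, 0, 0, 0],
    [-1, 0, 0, -0.5, 0, 0, 0],
    [-1, 0, 0, -0.5, 0, 0, 0],
    [-1, 0, 0, -0.5, 0, 0, 0],
    [-1, 0, 0, -0.5, 0, 0, 0],
    [-1, 0, 0, -0.5, 0, 0, 0],
    [-1, 0, 0, -0.5, 0, 0, 0],
    [-1, 0, 0, -0.5, 0, 0, 0],
    [-1, 0, 0, 0, 0, 0, 0]
  ]
}}

```text
t: 11.88
ee_pos: [650.9, -44.5, 225.9]
orientation: [0.937, 2.993, 0.002]
ft_force: [-0.8, 0.9, 0.3]
width: 0.4
grasp_force: 0.0
```

Emit:
{"api": "step_arm", "payload": {
  "plan": [
    [-1, 0, 0, 0, 0, 0, 1],
    [-1, 0, 0, 0, 0, 0, 1],
    [-1, 0, 0, 0, 0, 0, 1],
    [-1, 0, 0, 0, 0, 0, 1],
    [-1, 0, 0, 0, 0, 0, 1],
    [-1, 0, 0, 0, 0, 0, 1],
    [-1, 0, 0, 0, 0, 0, 1],
    [-1, 0, 0, 0, 0, 0, 1],
    [-1, 0, 0, 0, 0, 0, 1],
    [-1, 0, 0, 0, 0, 0, 1],
    [-1, 0, 0, 0, 0, 0, 1],
    [-1, 0, 0, 0, 0, 0, 1],
    [-1, 0, 0, 0, 0, 0, 1],
    [-1, 0, 0, 0, 0, 0, 1],
    [-1, 0, 0, 0, 0, 0, 1],
    [-1, 0, 0, 0, 0, 0, 1],
    [-1, 0, 0, 0, 0, 0, 1],
    [-1, 0, 0, 0, 0, 0, 1],
    [-1, 0, 0, 0, 0, 0, 1],
    [-1, 0, 0, 0, 0, 0, 1]
  ]
}}

```text
t: 14.38
ee_pos: [648.7, -44.4, 221.6]
orientation: [-3.135, -0.205, 0.002]
ft_force: [-0.4, -0.3, 0.4]
width: 0.4
grasp_force: 0.0
```

Run:
```python
from h import *
go((449.4,293.1,222),-1.498); ring(1.46,'5')
im=load('scene');cv2.imwrite('pics/s5.png',cv2.resize(im['pixels'][180:340,220:440,::-1],None,fx=3.5,fy=3.5))
```

```text
t 14.38 pos [648.7 -44.4 221.6] yaw -1.44 tilt z [-0.001  0.    -1.   ] F [-0.4 -0.3  0.4]
shift/50 [-3.07 -7.21 -0.  ] wz/.12 0.48
top 0 152 r 161.7 ring 1.566
top 1 86 r 170.5 ring 1.539
top 2 314 r 163.6 ring 1.516
scene 0 35 r 165.6 ring 1.499
scene 1 27 r 167.4 ring 1.573
scene 2 49 r 165.8 ring 1.511
```

View pics/s5.png

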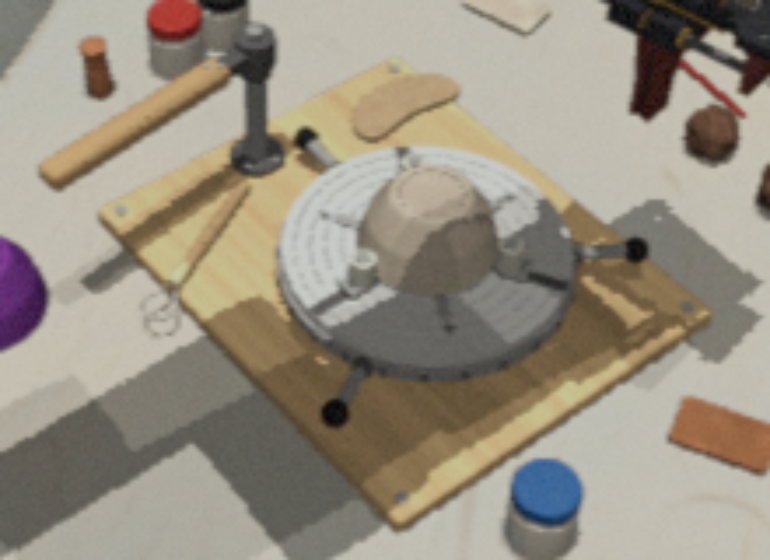

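The arms have turned: the balls now sit at crop (334,413), (634,250) and (308,138). Two pads, at (360,270) and (512,255), touch the bowl, and the ring is at about 1.51. The rest is still parked.

Emit:
{"api": "step_arm", "payload": {
  "plan": [
    [-1, -0.19, -0.45, 0, 0, 0, 0],
    [-1, -0.19, -0.45, 0, 0, 0, 0],
    [-1, -0.19, -0.45, 0, 0, 0, 0],
    [-1, -0.19, -0.45, 0, 0, 0, 0],
    [-1, -0.19, -0.45, 0, 0, 0, 0],
    [-1, -0.19, -0.45, 0, 0, 0, 0],
    [-1, -0.19, -0.45, 0, 0, 0, 0],
    [-1, -0.19, -0.45, 0, 0, 0, 0],
    [-1, -0.19, -0.45, 0, 0, 0, 0],
    [-1, -0.19, -0.45, 0, 0, 0, 0],
    [-1, -0.19, -0.45, 0, 0, 0, 0],
    [-1, -0.19, -0.45, 0, 0, 0, 0],
    [-1, -0.19, -0.45, 0, 0, 0, 0],
    [-1, -0.19, -0.45, 0, 0, 0, 0],
    [-1, -0.19, -0.45, 0, 0, 0, 0],
    [-1, -0.2, -0.45, 0, 0, 0, 0],
    [-1, 0, 0, 0, 0, 0, 0.48],
    [-1, 0, 0, 0, 0, 0, 0]
  ]
}}

```text
t: 16.73
ee_pos: [449.1, 292.4, 222.8]
orientation: [-3.139, -0.123, -0.0]
ft_force: [-0.0, -0.2, 0.3]
width: 0.6
grasp_force: 0.0
```

Run:
```python
from h import *
go((449.4,293.1,126),-1.498)
```

```text
t 16.73 pos [449.1 292.4 222.8] yaw -1.492 tilt z [ 0.  0. -1.] F [-0.  -0.2  0.3]
shift/50 [ 0.01 -0.01  1.94] wz/.12 0.05
```

Emit:
{"api": "step_arm", "payload": {
  "plan": [
    [-1, 0, 0, 0.5, 0, 0, 0],
    [-1, 0, 0, 0.5, 0, 0, 0],
    [-1, 0, 0, 0.5, 0, 0, 0],
    [-1, 0, 0, 0.42, 0, 0, 0],
    [-1, 0, 0, 0, 0, 0, 0],
    [-1, 0, 0.1, 0, 0, 0, 0],
    [-1, 0, 0.1, 0, 0, 0, 0],
    [-1, 0, 0.09, 0, 0, 0, 0],
    [-1, -0.035, 0.153, 0, 0, 0, -0.667],
    [-1, -0.035, 0.153, 0, 0, 0, -0.667],
    [-1, -0.035, 0.153, 0, 0, 0, -0.667],
    [-1, -0.035, 0.153, 0, 0, 0, -0.667],
    [-1, 0, 0, 0, 0, 0, 0]
  ]
}}

```text
t: 18.35
ee_pos: [450.4, 245.6, 127.1]
orientation: [-3.08, -0.617, -0.001]
ft_force: [-0.7, -0.4, -0.2]
width: 0.7
grasp_force: 0.0
```

```bash
cat >> h.py <<'E'
PP=np.array([547,260.1,0])
def rst(phi,tan=-25.5,r=95,z=126):
    er=np.array([np.cos(phi),np.sin(phi),0]);et=np.array([-er[1],er[0],0]); go(PP+er*r+et*tan+[0,0,z],phi+np.pi/2)
    im=grab('top','t_r.png'); d=depthpt(im,[(x,y) for y in range(480) for x in range(640)])
    px=im['pixels'].reshape(-1,3); hsv=cv2.cvtColor(px[None],cv2.COLOR_RGB2HSV)[0]
    q=np.hypot(*(d[:,:2]-PP[:2]).T); s=(d[:,2]>125)&(d[:,2]<165)&(q<230)&(q>45)&(hsv[:,0]>8)&(hsv[:,0]<28)&(hsv[:,1]>70)
    i=np.where(s)[0]; P=onplane(im,np.c_[i%640,i//640],146)[:,:2]-PP[:2]
    a=np.arctan2(P[:,1].sum(),P[:,0].sum()); print(len(i),'rest',(a+.053-np.pi)%(2*np.pi))
E
python3 - <<'E'
from h import *
rst(np.pi+.073+.32)
E
```

```text
t 18.35 pos [450.4 245.6 127.1] yaw -1.175 tilt z [ 0.001  0.    -1.   ] F [-0.7 -0.4 -0.2]
shift/50 [-0.   -0.04  0.02] wz/.12 0.02
5 rest 0.5390713071838977
```

Run:
```python
from h import *
im=grab('scene','scene6.png');cv2.imwrite('pics/s6.png',cv2.resize(im['pixels'][160:340,200:440,::-1],None,fx=3,fy=3))
```

```text
(no output)
```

View pics/s6.png

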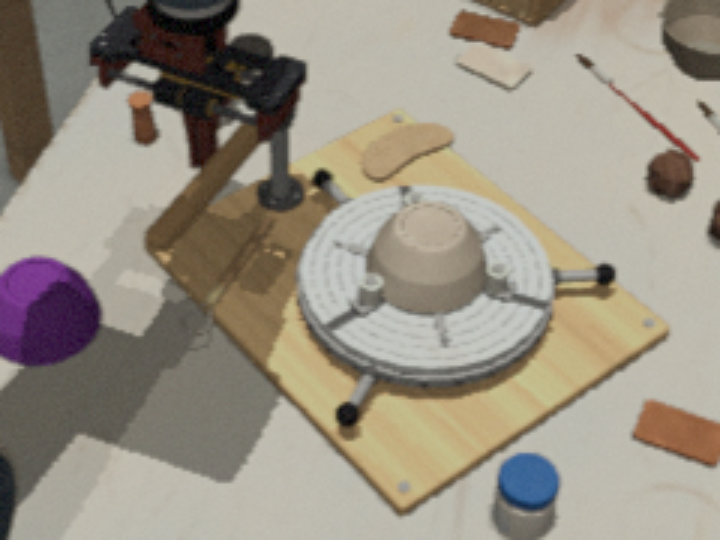

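The bar has turned with the finger (tip now at crop (155,240)), so I carry on.

Emit:
{"api": "step_arm", "payload": {
  "plan": [
    [-1, -0.035, 0.153, 0, 0, 0, -0.667],
    [-1, -0.035, 0.153, 0, 0, 0, -0.667],
    [-1, -0.035, 0.153, 0, 0, 0, -0.667],
    [-1, -0.035, 0.153, 0, 0, 0, -0.667],
    [-1, -0.035, 0.153, 0, 0, 0, -0.667],
    [-1, -0.035, 0.153, 0, 0, 0, -0.667],
    [-1, -0.035, 0.153, 0, 0, 0, -0.667],
    [-1, -0.035, 0.153, 0, 0, 0, -0.667],
    [-1, -0.035, 0.153, 0, 0, 0, -0.667],
    [-1, -0.035, 0.153, 0, 0, 0, -0.667],
    [-1, -0.035, 0.153, 0, 0, 0, -0.667],
    [-1, -0.035, 0.153, 0, 0, 0, -0.667],
    [-1, 0, 0, 0, 0, 0, 0]
  ]
}}

```text
t: 20.08
ee_pos: [502.5, 171.9, 126.7]
orientation: [2.447, 1.97, 0.0]
ft_force: [-0.1, 0.1, -0.6]
width: 0.4
grasp_force: 0.0
```

Run:
```python
from h import *
rst(np.pi-.053+1.571)
```

```text
t 20.07 pos [502.5 171.9 126.7] yaw -0.215 tilt z [ 0. -0. -1.] F [-0.1  0.1 -0.6]
shift/50 [-0.04  0.3   0.01] wz/.12 -1.35
122 rest 1.3837709968405516
```

Emit:
{"api": "step_arm", "payload": {
  "plan": [
    [-1, -0.017, 0.077, 0, 0, 0, -0.333],
    [-1, -0.017, 0.077, 0, 0, 0, -0.333],
    [-1, -0.017, 0.077, 0, 0, 0, -0.333],
    [-1, -0.017, 0.077, 0, 0, 0, -0.333],
    [-1, 0, 0.03, 0, 0, 0, 0],
    [-1, 0, 0, 0, 0, 0, 0]
  ]
}}

```text
t: 20.88
ee_pos: [517.7, 165.9, 126.5]
orientation: [-2.281, -2.159, 0.002]
ft_force: [-3.2, -1.8, 1.5]
width: 0.5
grasp_force: 1.5
```

Run:
```python
from h import *
rst(np.pi-.053+1.571)
```

```text
t 20.88 pos [517.7 165.9 126.5] yaw -0.055 tilt z [-0.001 -0.001 -1.   ] F [-3.2 -1.8  1.5]
shift/50 [ 0.01 -0.02  0.01] wz/.12 -0.02
132 rest 1.5413440410129002
```

Near the stop. A small extra press will confirm it.

Emit:
{"api": "step_arm", "payload": {
  "plan": [
    [-1, 0, 0.03, 0, 0, 0, 0],
    [-1, 0, 0.03, 0, 0, 0, 0],
    [-1, 0, 0, 0, 0, 0, 0]
  ]
}}

```text
t: 21.3
ee_pos: [520.4, 165.7, 126.4]
orientation: [-2.28, -2.16, 0.003]
ft_force: [-6.5, -2.0, 3.4]
width: 0.9
grasp_force: 3.1
```

Emit:
{"api": "step_arm", "payload": {
  "plan": [
    [-1, 0, -0.2, 0, 0, 0, 0],
    [-1, 0, -0.4, 0, 0, 0, 0],
    [-1, 0, -0.4, -0.2, 0, 0, 0],
    [-1, 0, -0.4, -0.5, 0, 0, 0],
    [-1, 0, -0.4, -0.5, 0, 0, 0],
    [-1, 0, -0.4, -0.5, 0, 0, 0],
    [-1, 0, -0.2, -0.3, 0, 0, 0],
    [-1, 0, 0, 0, 0, 0, 0]
  ]
}}

```text
t: 22.3
ee_pos: [402.3, 172.9, 227.7]
orientation: [2.279, 2.161, 0.005]
ft_force: [-0.3, 0.3, -0.6]
width: 0.3
grasp_force: 0.0
```

Run:
```python
from h import *
rst(np.pi-.053+1.571)
im=grab('scene','scene7.png');t=load('top')
cv2.imwrite('pics/s7.png',np.hstack([cv2.resize(i['pixels'][a:a+170,b:b+200,::-1],None,fx=2,fy=2) for i,a,b in((im,180,230),(t,130,225))]))
```

```text
t 22.3 pos [402.3 172.9 227.7] yaw -0.053 tilt z [ 0.003  0.001 -1.   ] F [-0.3  0.3 -0.6]
shift/50 [-0.01  2.28  2.04] wz/.12 -0.0
829 rest 1.5628687538435724
```

View pics/s7.png

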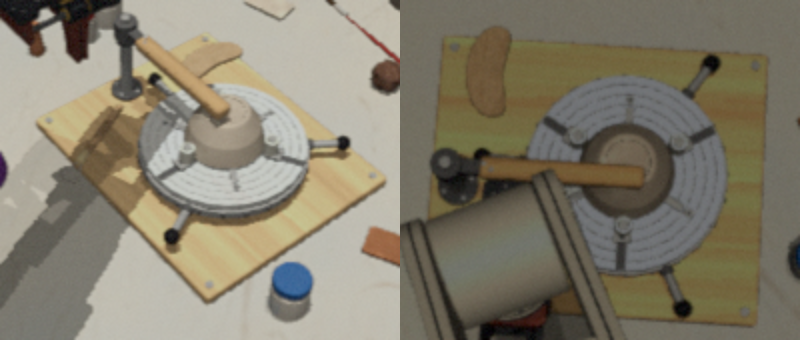

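The rest lies across above the bowl at 1.56. In the top view all three pads, at (575,137), (682,143) and (622,228), touch the bowl. I take one last ring measurement before handing in.

Run:
```python
from h import *
ring(1.455,'8')
```

```text
top 0 60 r 164.8 ring 1.509
top 1 107 r 174.1 ring 1.552
top 2 66 r 164.6 ring 1.505
scene 0 26 r 165.1 ring 1.493
scene 1 30 r 166.5 ring 1.575
scene 2 39 r 166.4 ring 1.519
```

```bash
python3 -c "
from workcell import ctrl
print(ctrl.close_job())"
```

```text
the job is handed in; nothing more can be done
None
```

I handed the job in at about 22 s, with the ring at about 1.51 rad, all three pads seen touching the bowl and the tool rest at about 1.56 rad across above it; I did not measure the pad forces or the bowl's centring directly, and no verdict came back.

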